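# Unclip and take off the lid of the taller steel food jar

### The job

Open the taller of the two steel food jars: squeeze the two opposed buttons on its lid together to free the catch, lift the lid off, and set it down, right way up and lying flat, on the floor of the bamboo tray; put it down, do not drop it. Keep the tall jar upright, standing where it is, and leave the shorter jar alone.

Things in the scene. Friction and masses are not known exactly. Their poses are not given: they have to be found in the camera images.
- tall_jar: The taller of two round brushed-steel food jars, loose, 0.75 kg without its lid: 84 mm across, rim 130 mm above its base, 175 mm high with the lid. Origin: centre of the underside, z up. An inward lip at the rim (mouth 52 mm across, lip 6 mm thick) holds the lid's catch.
- tall_lid: Its black plastic lid, loose, 0.15 kg. Origin: centre of the plug's underside, 115 mm above the jar's base when shut; z up, y through the two buttons. Plug 47 mm across, z 0 to 15 mm, inside the mouth; flange 74 mm across, z 15 to 21, on the rim; round head 47 mm across, z 21 to 60. It comes straight up only while both buttons are in more than 4 mm, may be carried by them, and stands on its plug.
- tall_button_left (a joint): Grey ribbed button on the +y side of the lid's head, 18 mm wide, 20 tall, centre at lid z = 45 mm, face 31 mm from the axis (62 mm over both, 50 mm fully in). Value in m: 0 out, 0.006 fully pressed towards the axis; spring 3 N at first, 8 N fully in. Its catch tongue at lid z 3 to 7.5 mm reaches 29 mm from the axis, under the jar's lip, when out.
- tall_button_right (a joint): The like button on the other side of the head (-y of the lid): 0 out, 0.006 m fully pressed towards the axis; same size, height, spring and tongue.
- short_jar: The shorter steel food jar, loose, same width and a like lid with two buttons, rim 75 mm above its base (120 mm with the lid). To be left alone. Origin: centre of the underside, z up.
- bamboo_tray: Low bamboo tray, loose, 106 x 312 x 15 mm, empty. Origin: centre of its underside; y along its length, z up. The flat floor, 84 x 292 mm, lies 6 mm above the worktop inside a rim 15 mm high.

How it is judged:
By the outcome, as a careful person would: the job done as asked, in the order asked, and still so for the second after the job is handed in, with the robot touching nothing.
It also fails if it takes over 42 s, if anything falls off the work surface, if the arm or the gripper's body presses on something with over 40 N, if the wrist force passes 120 N, or if a joint passes its speed limit or range.

### The arm

A 6-joint arm with a two-finger parallel gripper is mounted at the origin on a cart in front of the work surface, level with it; the furniture and walls round the work are solid. World frame = base frame: x ahead of the robot, y to its left, z up, the work surface at z = 0. Lengths are in m, angles in rad, forces in N, time in s.
With the tool pointing down it reaches from about 0.4 to 0.825 m from the base axis. Payload 7 kg.
Tool frame: the origin (TCP) lies at the very end of the fingers, on their centre line; the grasp point (between the pads) lies arm.hold_point_z behind it (arm.hold_point_z is the distance from the TCP to the grasp point, in m); z points along the fingers, y is the line along which they close (so a half turn about z gives the same grasp; the last joint's range is limited). The gripper opens to 88 mm and grips with 3 to 60 N. Pads are 19 mm wide; open, the fingers measure 130 mm over their backs; the gripper's body (78 mm by 193 mm) begins 47 mm behind the grasp point.
Start: joints at [-0.896, 0.359, 0.012, 0, -1.224, -0.288], TCP at [0.255, -0.625, 0.227] pointing down, gripper open.
Joint ranges: [-3.07, 3.07], [-1.43, 2.12], [-1.02, 1.25], [-3.03, 1.67], [-3.05, -0], [-3.03, 3.03]. Speed limits (rad/s): [2.39, 2.39, 3.01, 3.14, 3.14, 3.14].

### API

Orientations are given as [roll, pitch, yaw] about the fixed x, y, z axes, in that order (R = Rz(yaw) Ry(pitch) Rx(roll)).
In Python, from station import arm gives the robot as it stands.
- The arm moves only by the tool run_rows, called after "Request:" as a command line: name --argument value ..., lists and objects as JSON in quotes. Schema: {"type":"object","properties":{"steps":{"type":"array","items":{"type":"array","items":{"type":"array","items":{"type":"number"},"minItems":5,"maxItems":5},"minItems":1,"maxItems":20},"minItems":1,"maxItems":1},"clamp_n":{"type":"number"},"only":{"type":"string"},"quiet":{"type":"boolean"},"lines":{"type":"string"}},"required":["steps"],"additionalProperties":false}. steps is a list that holds a single list of rows (three levels of brackets), with 1 to 20 rows, each of 5 numbers: the finger opening in m, then dx, dy, dz in units of 20 mm, then a turn about the tool's z in rad; each row is the pose to reach, as a shift and turn from the pose commanded when the call began, along the tool's axes at that moment; what a row does not reach only later rows make up. A row lasts 1/12 s, in which the tool goes at most 0.0417 m and 0.125 rad, less where a joint would pass 70% of its speed; a pose out of reach is approached as far as the arm can. The fingers move at their own pace and stop on an object; clamp_n is the grip in N (left out, the last holds). Time passes only in rows, so rows that do not move let the fingers close. The tool returns the time, the measured TCP pose, the force, the opening and the grip force at its end. only (a regular expression) keeps the lines of the reply that match it, lines (a string "A,B") keeps lines A to B, and quiet returns only ok. Input that does not fit is refused with a message, and nothing moves.
- arm.get_state(): the state, without advancing time (a new reading comes with each control period).
- arm.grab_frame(name): name is "scene" or "top" or "wrist"; returns the picture (384x512x3 uint8, red, green, blue); there is no depth.
- arm.camera_params(name): a dict with "fx", "fy", "cx", "cy" (pixels), "D" ([k1, k2, p1, p2, k3] as OpenCV has them; the pictures are not rectified), "T" (4x4, takes a point from camera to world coordinates); the wrist camera has in their place "hand_eye" (4x4, takes a point from camera to tool coordinates, whose origin is the TCP and whose axes are the flange's). Camera axes: x right, y down, z forward; pixel columns grow to the right and rows downward; lengths in m; the calibration is good to about 2 mm. A picture is of the moment at which its call begins: read the wrist's pose just before it. camera_params takes no time and is no camera call.
- arm.job_done(): hands the job in; it is judged then, once.
The state is a dict: "t": time; "q": joint angles; "qd": joint speeds; "joint_efforts": joint torques, N m; "eef_pos": TCP position; "ee_rot": TCP orientation; "force": force on the tool from outside, world axes, zero at the start; "moment": the same for the moment, N m; "width": finger opening in m; "gripper_force": force on a finger pad.
Only numpy, scipy, OpenCV 4.12 (cv2) and the standard library are available. Lean on these libraries where they do the work, as an engineer would, in place of code of your own. Each camera call takes 0.05 s, during which the arm holds its last target. There are 200 camera calls.

## Working session

There is one attempt and no reset: what is moved stays moved. The work goes in short steps, Python scripts to look and compute and a tool call to move; the robot and the scene stay as the last step left them, time stands still between calls to the robot, and variables do not carry over. Pictures are saved under pics/ and viewed, at most 10 in all, crops included, and the job is handed in when it is done.

```bash
ls; mkdir -p pics
```

Run:
```python
from station import arm
import cv2,numpy as np
s=arm.get_state();print(s,arm.hold_point_z)
for n in("scene","top"):
    cv2.imwrite(f"pics/{n}0.png",arm.grab_frame(n)[:,:,::-1])
    print(n,arm.camera_params(n))
print(arm.camera_params("wrist"))
```

```text
pics
station.py
{'t': 0.0, 'q': array([-8.95906172e-01,  3.59386677e-01,  1.10551126e-02, -3.71732294e-04,
       -1.22407611e+00, -2.88137544e-01]), 'qd': array([ 3.33871358e-04, -2.37119988e-05, -1.04677241e-03,  4.36173079e-04,
        1.00700524e-03,  7.23630538e-04]), 'joint_efforts': array([ 6.00043259e-04, -5.82719064e+01,  2.93059140e+01,  6.99768886e+00,
        6.81325051e-03, -1.37835950e-04]), 'eef_pos': array([ 0.25442054, -0.62468942,  0.22561729]), 'ee_rot': array([ 3.13994842e+00, -1.22896022e-04, -2.75496654e+00]), 'force': array([ 0.7375764 ,  0.43179873, -1.18118955]), 'moment': array([-0.00992744,  0.0532809 ,  0.02719974]), 'gripper_force': 0.0, 'width': 0.08745288076643895} 0.0188
scene {'fx': 431.4489187377166, 'fy': 431.4489187377166, 'cx': 244.28501605741053, 'cy': 196.3734524571907, 'D': array([-0.10439977,  0.        ,  0.        ,  0.        ,  0.        ]), 'T': array([[ 0.36003468, -0.49368508,  0.79161232, -0.52360442],
       [-0.93267102, -0.17013263,  0.31808748, -0.40990806],
       [-0.02235596, -0.8528364 , -0.52169942,  0.7831282 ],
    
[... 332 characters left out ...]
,  0.02326343, -0.03988812,  0.02335511],
       [ 0.03577389, -0.15630758, -0.98706037,  0.98015391],
       [ 0.        ,  0.        ,  0.        ,  1.        ]])}
{'fx': 313.2132686012285, 'fy': 313.2132686012285, 'cx': 254.23823858044662, 'cy': 191.2117526087368, 'D': array([-0.04412527,  0.        ,  0.        ,  0.        ,  0.        ]), 'hand_eye': array([[ 4.09158094e-05, -9.60439506e-01, -2.78488697e-01,
         7.51726859e-02],
       [ 9.99999998e-01,  2.57056346e-05,  5.82684415e-05,
        -5.79702900e-04],
       [-4.88045845e-05, -2.78488698e-01,  9.60439505e-01,
        -1.57222832e-01],
       [ 0.00000000e+00,  0.00000000e+00,  0.00000000e+00,
         1.00000000e+00]])}
```

View pics/scene0.png

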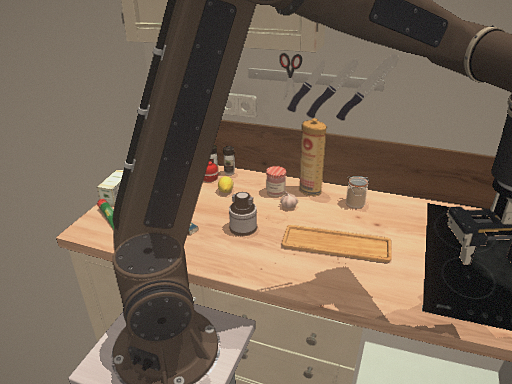

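View pics/top0.png

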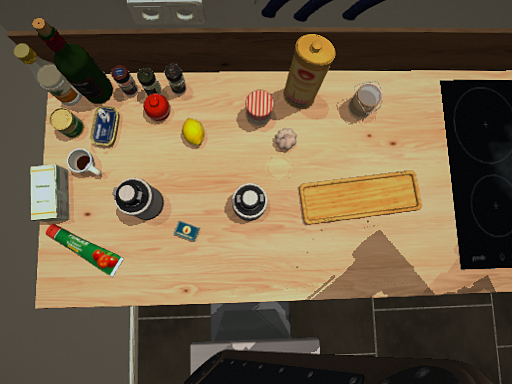

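The top view shows the tall jar at about (138,200) with its lid top near (132,194), the short jar at (250,202), and the tray at (360,197). In the scene view the arm hides the tall jar.

Create h.py:
```python
import cv2,numpy as np
from scipy.spatial.transform import Rotation as R
from station import arm
def ray(n,px,z,T=None):
    c=arm.camera_params(n);K=np.array([[c['fx'],0,c['cx']],[0,c['fy'],c['cy']],[0,0,1]])
    if T is None:T=c['T']
    u=cv2.undistortPoints(np.array(px,float).reshape(-1,1,2),K,c['D'])[:,0]
    d=np.c_[u,np.ones(len(u))]@T[:3,:3].T
    o=T[:3,3];return o+d*((z-o[2])/d[:,2])[:,None]
def wristT():
    s=arm.get_state();T=np.eye(4);T[:3,:3]=R.from_euler('xyz',s['ee_rot']).as_matrix();T[:3,3]=s['eef_pos']
    return T@arm.camera_params('wrist')['hand_eye']
def totool(dw):  # world shift -> tool axes
    return R.from_euler('xyz',arm.get_state()['ee_rot']).as_matrix().T@np.array(dw)
```

Run:
```python
from h import *
im=cv2.imread('pics/top0.png')
cv2.imwrite('pics/crop1.png',cv2.resize(im[165:235,100:180],None,fx=7,fy=7,interpolation=cv2.INTER_CUBIC))
print(ray('top',[[132,195]],.175))
hsv=cv2.cvtColor(im,cv2.COLOR_BGR2HSV)
# tray: hue/sat differs from worktop
print(hsv[197,360],hsv[150,200],hsv[250,300])
m=((hsv[...,0]>=0)&(hsv[...,1]>np.median(hsv[140:260,200:420,1])+35)).astype(np.uint8)*255
m[:, :285]=0;m[:,435:]=0;m[:160]=0;m[235:]=0
cs,_=cv2.findContours(cv2.morphologyEx(m,cv2.MORPH_CLOSE,np.ones((7,7))),0,2);c=max(cs,key=cv2.contourArea)
r=cv2.minAreaRect(c);b=cv2.boxPoints(r);P=ray('top',b,.012);print(r,b,P,P.mean(0))
print([np.linalg.norm(P[i]-P[i-1]) for i in range(4)])
```

```text
[[0.49501783 0.25511987 0.175     ]]
[ 17 181 204] [ 20  97 202] [ 22  83 202]
((360.3778991699219, 199.03662109375), (45.49510192871094, 119.03340148925781), 82.77568817138672) [[298.47308 183.95413]
 [416.56152 168.98517]
 [422.2827  214.11911]
 [304.19427 229.08807]] [[ 0.53829337 -0.12364598  0.012     ]
 [ 0.57128428 -0.43969559  0.012     ]
 [ 0.4514972  -0.4434844   0.012     ]
 [ 0.42174269 -0.1328954   0.012     ]] [ 0.49570439 -0.28493034  0.012     ]
[np.float64(0.1169171162625331), np.float64(0.3177668285332394), np.float64(0.11984698261516075), np.float64(0.31201099024116374)]
```

View pics/crop1.png

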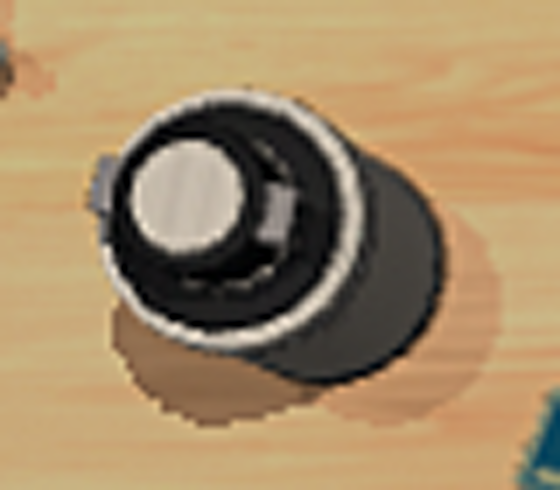

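The crop shows the lid top centred at about (188,196), which is (126.9,193) in the full frame. The grey buttons are at full-frame (114.7,191.3) and (139.7,195).

Run:
```python
from h import *
P=ray('top',[[126.9,193]],.175);B=ray('top',[[114.7,191.3],[139.7,195]],.160)
d=B[0]-B[1];print(P,B,np.linalg.norm(d),np.degrees(np.arctan2(-d[0],d[1])))
s=arm.get_state()
for w in([.5,-.3,.30],[.5,-.02,.30],[P[0,0],P[0,1],.27]): print(np.round(totool(np.array(w)-s['eef_pos']),4))
```

```text
[[0.49954683 0.26593829 0.175     ]] [[0.50622171 0.29669746 0.16      ]
 [0.49689202 0.24294948 0.16      ]] 0.05455169901072043 -9.847405574383863
[-0.3499  0.2083 -0.074 ]
[-0.4555  0.4676 -0.0737]
[-0.5629  0.7325 -0.0433]
```

The manual's scale: shifts go in units of 20 mm. Converting my numbers, -0.35 m is -17.5, 0.208 m is 10.4.

Request:
run_rows --steps '[[[0.088, -4.5, 2.5, -3.5, 0.1], [0.088, -17.5, 10.4, -3.7, 0.3], [0.088, -17.5, 10.4, -3.7, 0.56], [0.088, -17.5, 10.4, -3.7, 0.56], [0.088, -17.5, 10.4, -3.7, 0.56], [0.088, -17.5, 10.4, -3.7, 0.56], [0.088, -17.5, 10.4, -3.7, 0.56], [0.088, -17.5, 10.4, -3.7, 0.56], [0.088, -17.5, 10.4, -3.7, 0.56], [0.088, -17.5, 10.4, -3.7, 0.56], [0.088, -17.5, 10.4, -3.7, 0.56], [0.088, -17.5, 10.4, -3.7, 0.56]]]' --clamp_n 20

```text
t: 1.1
eef_pos: [0.502, -0.2981, 0.3006]
ee_rot: [3.141, 0.0, 2.972]
force: [0.4, 0.2, 0.1]
width: 0.0876
gripper_force: 0.0
```

Run:
```python
from h import *
s=arm.get_state();print(s['eef_pos'],s['ee_rot'],totool(np.array([.49,.26,.275])-s['eef_pos']))
```

```text
[ 0.50196258 -0.29806428  0.30057713] [3.14126644e+00 2.48123635e-04 2.97226736e+00] [0.10584134 0.54805897 0.02572965]
```

Request:
run_rows --steps '[[[0.088, 5.3, 27.4, 0, 0], [0.088, 5.3, 27.4, 0, 0], [0.088, 5.3, 27.4, 0, 0], [0.088, 5.3, 27.4, 0, 0], [0.088, 5.3, 27.4, 0, 0], [0.088, 5.3, 27.4, 0, 0], [0.088, 5.3, 27.4, 0, 0], [0.088, 5.3, 27.4, 0, 0], [0.088, 5.3, 27.4, 0, 0], [0.088, 5.3, 27.4, 0, 0], [0.088, 5.3, 27.4, 0, 0], [0.088, 5.3, 27.4, 0, 0], [0.088, 5.3, 27.4, 0, 0], [0.088, 5.3, 27.4, 0, 0], [0.088, 5.3, 27.4, 0, 0], [0.088, 5.3, 27.4, 0, 0], [0.088, 5.3, 27.4, 0, 0], [0.088, 5.3, 27.4, 0, 0]]]'

```text
t: 2.6
eef_pos: [0.4905, 0.2562, 0.3006]
ee_rot: [-3.141, -0.0, 2.967]
force: [0.8, -0.4, 0.5]
width: 0.0875
gripper_force: 0.0
```

Run:
```python
from h import *
T=wristT();im=arm.grab_frame('wrist')[:,:,::-1];np.save('T1.npy',T)
cv2.imwrite('pics/w1.png',im)
```

```text
(no output)
```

View pics/w1.png

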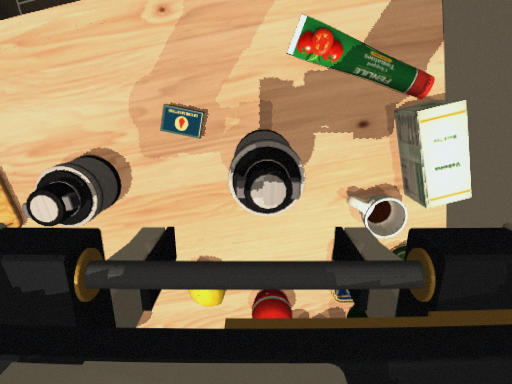

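The wrist view shows the tall jar's lid top at about (269,190), with the buttons near (239,178) and (300,182). I'll measure these more closely.

Run:
```python
from h import *
T=np.load('T1.npy');im=cv2.imread('pics/w1.png')
cv2.imwrite('pics/w1c.png',cv2.resize(im[120:225,220:320],None,fx=5,fy=5,interpolation=cv2.INTER_CUBIC))
g=cv2.cvtColor(im,cv2.COLOR_BGR2GRAY)
m=(g>110).astype(np.uint8);n,l,st,c=cv2.connectedComponentsWithStats(m)
k=l[192,269];print(st[k],c[k])
cs,_=cv2.findContours((l==k).astype(np.uint8),0,2);e=cv2.minEnclosingCircle(cs[0]);f=cv2.fitEllipse(cs[0]);print(e,f)
print(ray('wrist',[f[0]],.175,T))
```

```text
[251 176  35  33 776] [268.625      193.53350515]
((268.0641174316406, 191.2179412841797), 17.72158432006836) ((268.00994873046875, 192.939453125), (30.51506233215332, 33.547569274902344), 91.10227966308594)
[[0.50129088 0.2669789  0.175     ]]
```

View pics/w1c.png

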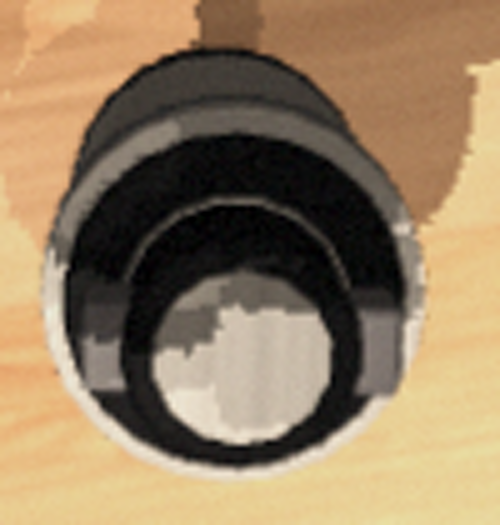

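The crop shows the lid disc centred at full-frame (268.4,191.4). The buttons lie along the image horizontal, so the tool yaw matches to within about 2°.

Run:
```python
from h import *
print(ray('wrist',[[268.4,191.4]],.175,np.load('T1.npy')))
s=arm.get_state();print(s['eef_pos'],totool(np.array([.501,.2665,.142])-s['eef_pos']))
for n in('top','scene'):
    im=arm.grab_frame(n)[:,:,::-1].copy();
    hsv=cv2.cvtColor(im,cv2.COLOR_BGR2HSV)
    m=((hsv[...,1]>145)&(hsv[...,0]<25)).astype(np.uint8)
    if n=='top': m[:,:285]=0;m[:,435:]=0;m[:160]=0;m[235:]=0
    else: m[:220]=0;m[270:]=0;m[:,:272]=0;m[:,400:]=0
    m=cv2.morphologyEx(m,cv2.MORPH_OPEN,np.ones((3,3)))
    cs,_=cv2.findContours(m,0,2);c=max(cs,key=cv2.contourArea)
    P=ray(n,c[:,0],.010)[:,:2].astype(np.float32);r=cv2.minAreaRect(P);print(n,cv2.contourArea(c),r)
```

```text
[[0.49986459 0.26758409 0.175     ]]
[0.4905253  0.25622965 0.30074131] [-0.00851058  0.01192386  0.15874317]
top 4611.0 ((0.5016242265701294, -0.284312903881073), (0.10644429177045822, 0.31197020411491394), 5.859457969665527)Traceback (most recent call last):
  File "<stdin>", line 11, in <module>
ValueError: max() iterable argument is empty
```

Request:
run_rows --steps '[[[0.088, -0.375, 0.615, 1.5, 0], [0.088, -0.375, 0.615, 3, 0], [0.088, -0.375, 0.615, 4.5, 0], [0.088, -0.375, 0.615, 5.75, 0], [0.088, -0.375, 0.615, 6.5, 0], [0.088, -0.375, 0.615, 7, 0], [0.088, -0.375, 0.615, 7.5, 0], [0.088, -0.375, 0.615, 7.9, 0], [0.088, -0.375, 0.615, 7.9, 0], [0.088, -0.375, 0.615, 7.9, 0]]]'

```text
t: 3.58
eef_pos: [0.5001, 0.2685, 0.1429]
ee_rot: [3.141, 0.0, 2.968]
force: [0.4, 0.3, -0.1]
width: 0.088
gripper_force: 0.0
```

Run:
```python
from h import *
cv2.imwrite('pics/w2.png',arm.grab_frame('wrist')[:,:,::-1])
```

```text
(no output)
```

View pics/w2.png

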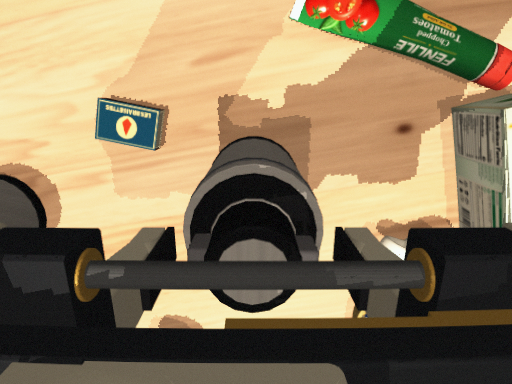

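The view shows the lid centred at about column 254, midway between the pads (175 and 333). I'll close now, gently.

Request:
run_rows --steps '[[[0.068, 0, 0, 0, 0], [0.064, 0, 0, 0, 0], [0.060, 0, 0, 0, 0], [0.056, 0, 0, 0, 0], [0.052, 0, 0, 0, 0], [0.046, 0, 0, 0, 0], [0.046, 0, 0, 0, 0], [0.046, 0, 0, 0, 0], [0.046, 0, 0, 0, 0], [0.046, 0, 0, 0, 0], [0.046, 0, 0, 0, 0], [0.046, 0, 0, 0, 0]]]' --clamp_n 25

```text
t: 4.63
eef_pos: [0.5, 0.2685, 0.1434]
ee_rot: [3.141, 0.001, 2.969]
force: [-2.4, -1.0, 7.2]
width: 0.0481
gripper_force: 25.0
```

Request:
run_rows --steps '[[[0.046, 0, 0, -0.1, 0], [0.046, 0, 0, -0.2, 0], [0.046, 0, 0, -0.3, 0], [0.046, 0, 0, -0.3, 0], [0.046, 0, 0, -0.3, 0]]]'

```text
t: 5.05
eef_pos: [0.4998, 0.2684, 0.1485]
ee_rot: [-3.142, -0.0, 2.968]
force: [-0.8, 0.4, -1.1]
width: 0.0477
gripper_force: 25.0
```

Run:
```python
from h import *
cv2.imwrite('pics/w3.png',arm.grab_frame('wrist')[:,:,::-1])
```

```text
(no output)
```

View pics/w3.png

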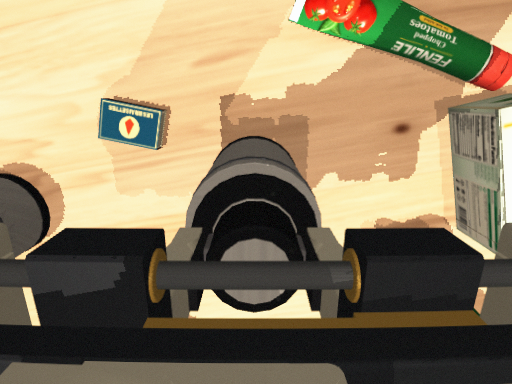

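The lid is gripped centrally by both buttons, and the load is only about 1–2 N, so the jar isn't being lifted. I'll raise it further.

In the tool's units: -0.1 m is -5, -0.08 m is -4.

Request:
run_rows --steps '[[[0.046, 0, 0, -0.25, 0], [0.046, 0, 0, -0.5, 0], [0.046, 0, 0, -0.75, 0], [0.046, 0, 0, -1, 0], [0.046, 0, 0, -1.5, 0], [0.046, 0, 0, -2.25, 0], [0.046, 0, 0, -3, 0], [0.046, 0, 0, -4, 0], [0.046, 0, 0, -5, 0], [0.046, 0, 0, -5, 0], [0.046, 0, 0, -5, 0]]]'

```text
t: 6.02
eef_pos: [0.5003, 0.2689, 0.2505]
ee_rot: [3.139, 0.002, 2.968]
force: [0.3, -0.4, -2.4]
width: 0.0478
gripper_force: 25.0
```

Run:
```python
from h import *
cv2.imwrite('pics/top1.png',arm.grab_frame('top')[:,:,::-1])
w=arm.grab_frame('wrist')[:,:,::-1];t=cv2.imread('pics/top1.png')
cv2.imwrite('pics/cmp.png',np.hstack([cv2.resize(t[100:300,80:280],(384,384)),cv2.resize(w,(400,384))]))
s=arm.get_state();print(s['eef_pos'],s['force'],s['width'],totool(np.array([.5016,-.2843,.247])-s['eef_pos']))
```

```text
[0.49941222 0.2682495  0.24833515] [ 0.28388273 -0.55936314 -2.56933165] 0.04780349390302094 [-0.09745918 -0.54389108  0.00131436]
```

View pics/cmp.png

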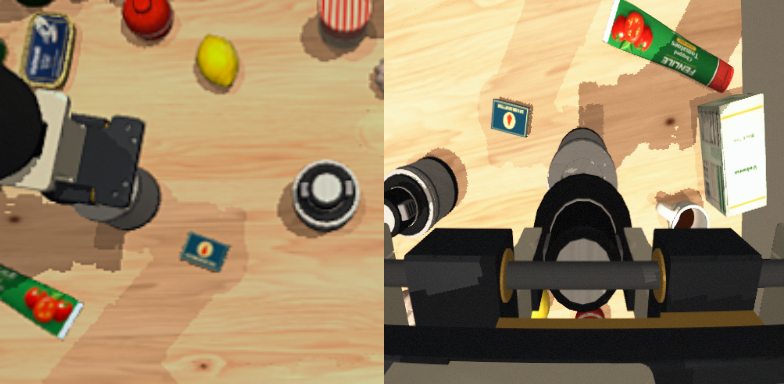

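The lid is in the hand and level, and the jar is still standing. Next I'll carry it to the tray.

Request:
run_rows --steps '[[[0.046, -0.1, -0.5, 0, 0], [0.046, -0.25, -1.5, 0, 0], [0.046, -0.55, -3, 0, 0], [0.046, -0.9, -5, 0, 0], [0.046, -1.25, -7, 0, 0], [0.046, -1.6, -9, 0, 0], [0.046, -2, -11, 0, 0], [0.046, -2.35, -13, 0, 0], [0.046, -2.7, -15, 0, 0], [0.046, -3.05, -17, 0, 0], [0.046, -3.4, -19, 0, 0], [0.046, -3.75, -21, 0, 0], [0.046, -4.1, -23, 0, 0], [0.046, -4.4, -24.5, 0, 0], [0.046, -4.65, -26, 0, 0], [0.046, -4.8, -26.75, 0, 0], [0.046, -4.875, -27.2, 0, 0], [0.046, -4.875, -27.2, 0, 0], [0.046, -4.875, -27.2, 0, 0], [0.046, -4.875, -27.2, 0, 0]]]'

```text
t: 7.78
eef_pos: [0.5019, -0.2835, 0.2483]
ee_rot: [3.141, -0.001, 2.969]
force: [-0.5, 0.4, -1.3]
width: 0.0476
gripper_force: 25.0
```

Run:
```python
from h import *
s=arm.get_state();print(s['eef_pos'],s['ee_rot'],totool(np.array([.5016,-.2843,.0322])-s['eef_pos']))
T=wristT();im=arm.grab_frame('wrist')[:,:,::-1].copy()
cv2.imwrite('pics/w4.png',im)
```

```text
[ 0.50187496 -0.28345931  0.24828398] [ 3.14132439e+00 -5.68367561e-04  2.96887038e+00] [ 3.56380506e-06 -9.33405890e-04  2.16083774e-01]
```

View pics/w4.png

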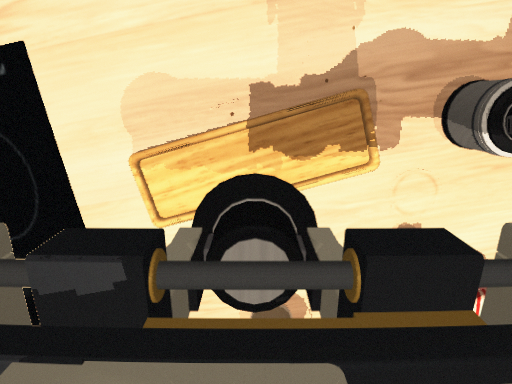

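The tray lies under the lid, with outer corners at about (130,158), (366,89), (379,167) and (158,226).

Run:
```python
from h import *
T=wristT();P=ray('wrist',[[130,158],[366,89],[379,167],[158,226]],.014,T);print(P.round(4),P.mean(0))
```

```text
[[ 0.4697 -0.4387  0.014 ]
 [ 0.4372 -0.1363  0.014 ]
 [ 0.5356 -0.1272  0.014 ]
 [ 0.5661 -0.4271  0.014 ]] [ 0.50213766 -0.28230935  0.014     ]
```

Request:
run_rows --steps '[[[0.046, 0, 0, 1, 0], [0.046, 0, 0, 2.5, 0], [0.046, 0, 0, 4, 0], [0.046, 0, 0, 5.5, 0], [0.046, 0, 0, 6.5, 0], [0.046, 0, 0, 7.25, 0], [0.046, 0, 0, 7.5, 0], [0.046, 0, 0, 7.5, 0], [0.046, 0, 0, 7.5, 0]]]'

```text
t: 8.58
eef_pos: [0.5028, -0.2839, 0.0994]
ee_rot: [-3.141, 0.001, 2.97]
force: [0.2, -0.2, -1.5]
width: 0.0474
gripper_force: 25.0
```

Both views agree on the tray centre, within 2 mm. I'll lower slowly.

Request:
run_rows --steps '[[[0.046, 0, 0, 1, 0], [0.046, 0, 0, 1.75, 0], [0.046, 0, 0, 2.4, 0], [0.046, 0, 0, 2.8, 0], [0.046, 0, 0, 2.95, 0], [0.046, 0, 0, 3.05, 0], [0.046, 0, 0, 3.05, 0], [0.046, 0, 0, 3.05, 0]]]'

```text
t: 9.25
eef_pos: [0.5027, -0.2844, 0.0384]
ee_rot: [-3.141, 0.001, 2.969]
force: [0.1, -0.0, -1.9]
width: 0.0474
gripper_force: 25.0
```

Request:
run_rows --steps '[[[0.046, 0, 0, 0.075, 0], [0.046, 0, 0, 0.15, 0], [0.046, 0, 0, 0.15, 0], [0.046, 0, 0, 0.15, 0]]]'

```text
t: 9.58
eef_pos: [0.5025, -0.2843, 0.035]
ee_rot: [-3.141, 0.001, 2.969]
force: [0.0, 1.1, 0.2]
width: 0.0478
gripper_force: 25.0
```

In the tool's units: 0.0007 m is 0.035.

Request:
run_rows --steps '[[[0.046, 0, 0, 0.035, 0], [0.046, 0, 0, 0.035, 0], [0.046, 0, 0, 0.035, 0]]]'

```text
t: 9.83
eef_pos: [0.5027, -0.2844, 0.0349]
ee_rot: [-3.141, 0.001, 2.969]
force: [-0.9, 2.1, 8.6]
width: 0.0482
gripper_force: 25.0
```

The lid is on the floor. I'll ease the press slightly and open gently.

In the tool's units: -0.0004 m is -0.02.

Request:
run_rows --steps '[[[0.046, 0, 0, -0.02, 0], [0.046, 0, 0, -0.02, 0], [0.052, 0, 0, -0.02, 0], [0.055, 0, 0, -0.02, 0], [0.058, 0, 0, -0.02, 0], [0.061, 0, 0, -0.02, 0], [0.066, 0, 0, -0.02, 0], [0.076, 0, 0, -0.02, 0], [0.088, 0, 0, -0.02, 0], [0.088, 0, 0, -0.02, 0], [0.088, 0, 0, -0.02, 0], [0.088, 0, 0, -0.02, 0]]]'

```text
t: 10.83
eef_pos: [0.5019, -0.2842, 0.034]
ee_rot: [3.142, -0.001, 2.968]
force: [0.3, 0.5, 0.2]
width: 0.0868
gripper_force: 0.0
```

Request:
run_rows --steps '[[[0.088, 0, 0, -0.5, 0], [0.088, 0, 0, -1.5, 0], [0.088, 0, 0, -3, 0], [0.088, 0, 0, -5, 0], [0.088, 0, 0, -7, 0], [0.088, 0, 0, -9, 0], [0.088, 0, 0, -10, 0], [0.088, 0, 0, -10, 0], [0.088, 0, 0, -10, 0]]]'

```text
t: 11.58
eef_pos: [0.5026, -0.2843, 0.2367]
ee_rot: [3.142, 0.004, 2.968]
force: [0.1, 0.6, -0.9]
width: 0.0877
gripper_force: 0.0
```

Run:
```python
from h import *
w=arm.grab_frame('wrist')[:,:,::-1];t=arm.grab_frame('top')[:,:,::-1];s=arm.grab_frame('scene')[:,:,::-1]
cv2.imwrite('pics/end.png',np.vstack([np.hstack([cv2.resize(w,(400,300)),cv2.resize(t,(400,300))]),np.hstack([cv2.resize(s[150:300,200:400],(400,300)),cv2.resize(t[130:270,80:267],(400,300))])]))
```

```text
(no output)
```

View pics/end.png

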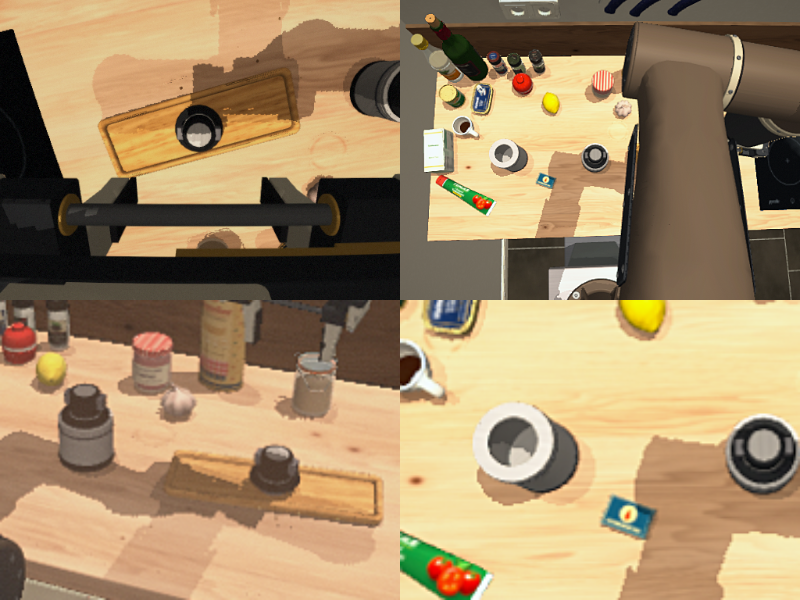

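The lid sits flat and upright in the middle of the tray. The tall jar is open and upright in its place, and the short jar hasn't been moved.

```bash
python3 -c "
from station import arm
print(arm.job_done())"
```

```text
the job is handed in; nothing more can be done
None
```

I opened the tall jar and set its lid flat and right way up on the tray floor; the jar still stands upright in its place, the short jar wasn't touched, and I handed the job in about 12 s into the 42 s limit (the hand-in returned no verdict).

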